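# Make up two candy-class kits

### The arm

A 6-joint arm with a two-finger parallel gripper is mounted at the origin on the work surface. World frame = base frame: x ahead of the robot, y to its left, z up, the work surface at z = 0. Lengths are in m, angles in rad, forces in N, time in s.
With the tool pointing down it reaches from about 0.425 to 0.95 m from the base axis. Payload 3.5 kg.
Tool frame: the origin (TCP) lies at the centre of the arm's flange, where the gripper is bolted on; the fingertips stand 173 mm ahead of it and the grasp point (between the pads) lies 155 mm ahead of it; z points along the fingers, y is the line along which they close (so a half turn about z gives the same grasp; the last joint's range is limited). The gripper opens to 85 mm and grips with 20 to 120 N. Pads are 22 mm wide; open, the fingers measure 114 mm over their backs; the gripper's body (76 mm by 85 mm) begins 54 mm behind the grasp point. The pads swing forward as they close: fully open they stand 13 mm farther back than shut.
Start: joints at [1.08, 0.286, 1.577, -0, 1.279, -0.15], TCP at [0.226, 0.636, 0.405] pointing down, gripper open.
Joint ranges: [-2.77, 2.77], [-0.9, 2.22], [0.21, 2.48], [-1.53, 4.67], [0.24, 2.81], [-2.84, 2.84]. Speed limits (rad/s): [2.79, 2.79, 3.14, 3.14, 3.14, 3.14].

### API

Orientations are given as a unit quaternion [w, x, y, z].
In Python, from station import robot gives the robot as it stands.
- The arm moves only by the shell command python3 -m creep 'ROWS' [FORCE]. ROWS is JSON, a list of rows, each a list of 5 numbers: the shift along the tool's x, y, z in cm, then the turn about the tool's z in rad, then the opening, from 0 (shut) to 1 (fully open). In form: [[tx, ty, tz, spin, hand], ...]. A call has 1 to 5 rows; each row shifts and turns the commanded pose from where the row before left it, along the tool's axes as they then stand; what a row does not reach is not made up. A row lasts 1/12 s, in which the tool goes at most 41.7 mm and 7.16 degrees, less where a joint would pass 70% of its speed; a pose out of reach is approached as far as the arm can. A call with a gripper value outside its range is refused whole. The fingers move at their own pace and stop on an object; FORCE is the grip in N (left out, the last holds). Time passes only in rows, so rows that do not move let the fingers close. It gives the time, the measured TCP pose, the force, the opening and the grip force at its end, in the units of the state.
- robot.observe(): the state, without advancing time (a new reading comes with each control period).
- robot.snapshot(name): name is "side" or "top" or "wrist"; returns (picture, depth): 480x640x3 uint8, red, green, blue; 480x640 float32, m along the optical axis (not along the pixel's ray), 0 where there is no reading.
- robot.camera_params(name): a dict with "K" (3x3 intrinsics, pixels), "extrinsics" (4x4, takes a point from camera to world coordinates). Camera axes: x right, y down, z forward; pixel columns grow to the right and rows downward; lengths in m; the calibration is good to about 2 mm. A picture is of the moment at which its call begins: read the wrist's pose just before it. camera_params takes no time and is no camera call; for the wrist camera it gives the pose at the moment of the call.
- robot.hand_in(): hands the job in; it is judged then, once.
The state is a dict: "time": time; "joints": joint angles; "qd": joint speeds; "effort": joint torques, N m; "eef_pos": TCP position; "tcp_rot": TCP orientation; "wrist_force": force on the tool from outside, world axes, zero at the start; "wrist_torque": the same for the moment, N m; "opening": opening from 0.0 (shut) to 1.0 (fully open); "grip_force": force on a finger pad.
Only numpy, scipy, OpenCV 4.12 (cv2) and the standard library are available. Lean on these libraries where they do the work, as an engineer would, in place of code of your own. Each camera call takes 0.05 s, during which the arm holds its last target. There are 200 camera calls.

### The job

Make up the two kits for the candy class: the square cutter, the oval cutter and the full tin go into the three-pocket tray, the heart cutter and the empty tin into the two-pocket tray. The two tins look alike, so lift one to feel whether it is full. Put one thing in each pocket, in any order, standing upright and flat on the pocket's floor, and leave the bowl, the jug and the blue mould where they are.

Things in the scene. Friction and masses are not known exactly. Their poses are not given: they have to be found in the camera images.
- tin_p: One of two plain metal tins with lids that look exactly alike: upright cylinder 60 mm in diameter, 70 mm high; origin at the centre of its underside, z up. One of the two tins is full (0.31 to 0.39 kg), the other empty (about 0.07 kg); only lifting them tells which.
- tin_q: One of two plain metal tins with lids that look exactly alike: upright cylinder 60 mm in diameter, 70 mm high; origin at the centre of its underside, z up. One of the two tins is full (0.31 to 0.39 kg), the other empty (about 0.07 kg); only lifting them tells which.
- cutter_square: Closed-top copper pastry cutter, 40 mm high, about 0.07 kg, square, 52 by 52 mm, sides along its x and y. Origin at the centre of its underside, z up.
- cutter_oval: Closed-top copper pastry cutter, 40 mm high, about 0.07 kg, oval with two short straight sides: 66 mm long along its x, 50 mm wide along its y. Origin at the centre of its underside, z up.
- cutter_heart: Closed-top copper pastry cutter, 40 mm high, about 0.07 kg, heart-shaped: 56 mm wide along its y, 52 mm long along its x with the tip towards -x. Origin under the middle of its outline, z up; the two round lobes (each of radius 16.5 mm) are widest on the line x = +9 mm, which is where to grip it, across y.
- tray_three: Kit tray with three pockets in a row, 250 by 86 mm, fixed to the counter. Floor 3 mm thick, black rim and dividers 4 mm thick, their tops 10 mm above the counter. Origin at the centre of its underside, y along the row of pockets, x across it, z up. Pockets 78 by 78 mm inside, centres at y = -82, 0 and +82 mm.
- tray_two: Kit tray with two pockets side by side, 168 by 86 mm, fixed to the counter. Floor 3 mm thick, black rim and dividers 4 mm thick, their tops 10 mm above the counter. Origin at the centre of its underside, y along the row of pockets, x across it, z up. Pockets 78 by 78 mm inside, centres at y = -41 and +41 mm.
- bowl: Bystander: round glass bowl, 120 mm across, 55 mm high; origin at the centre of its underside. To be left alone.
- jug: Bystander: clear plastic measuring jug, 96 mm across plus a handle towards its +y, 130 mm high; origin at the centre of its underside. To be left alone.
- mould: Bystander: blue sweet mould with six round cavities, 92 by 132 mm, 22 mm high; origin at the centre of its underside. To be left alone.
There are look-alikes about, which are no part of the job. Leave any green or purple look-alike of the tin_p alone.

How it is judged:
By the outcome, as a careful person would: the job done as asked, in the order asked, and still so for the second after the job is handed in, with the robot touching nothing.
It also fails if it takes over 128 s, if anything falls off the work surface, if the arm or the gripper's body presses on something with over 40 N, if the wrist force passes 120 N, or if a joint passes its speed limit or range.

## Working session

There is one attempt and no reset: what is moved stays moved. The work goes in short steps, Python scripts to look and compute and a shell command to move; the robot and the scene stay as the last step left them, time stands still between calls to the robot, and variables do not carry over. Pictures are saved under pics/ and viewed, at most 14 in all, crops included, and the job is handed in when it is done.

```bash
mkdir -p pics; ls; python3 - <<'E'
from station import robot
import cv2,numpy as np
s=robot.observe();print({k:np.round(v,3).tolist() for k,v in s.items()})
for n in ("top","side"):
    p,d=robot.snapshot(n);cv2.imwrite(f"pics/{n}0.png",p[:,:,::-1]);np.save(f"pics/{n}0.npy",d)
    c=robot.camera_params(n);print(n,np.round(c["K"],1).tolist(),np.round(c["extrinsics"],3).tolist())
E
```

```text
pics
{'time': 0.0, 'joints': [1.08, 0.287, 1.578, 0.0, 1.279, -0.15], 'qd': [0.002, -0.001, 0.0, -0.001, -0.002, 0.002], 'effort': [-0.001, -40.598, -29.262, -0.0, 0.006, -0.0], 'eef_pos': [0.225, 0.636, 0.403], 'tcp_rot': [-0.0, 0.17, 0.986, -0.001], 'wrist_force': [0.49, -0.074, -0.154], 'wrist_torque': [0.046, 0.002, -0.01], 'grip_force': 0.0, 'opening': 1.001}
top [[516.2, 0.0, 328.1], [0.0, 516.2, 242.7], [0.0, 0.0, 1.0]] [[0.022, -0.982, 0.186, 0.212], [-1.0, -0.024, -0.008, 0.003], [0.012, -0.186, -0.982, 1.227], [0.0, 0.0, 0.0, 1.0]]
side [[582.7, 0.0, 322.0], [0.0, 582.7, 231.7], [0.0, 0.0, 1.0]] [[0.861, -0.324, 0.392, -0.126], [-0.508, -0.572, 0.644, -0.937], [0.016, -0.754, -0.657, 1.035], [0.0, 0.0, 0.0, 1.0]]
```

View pics/top0.png

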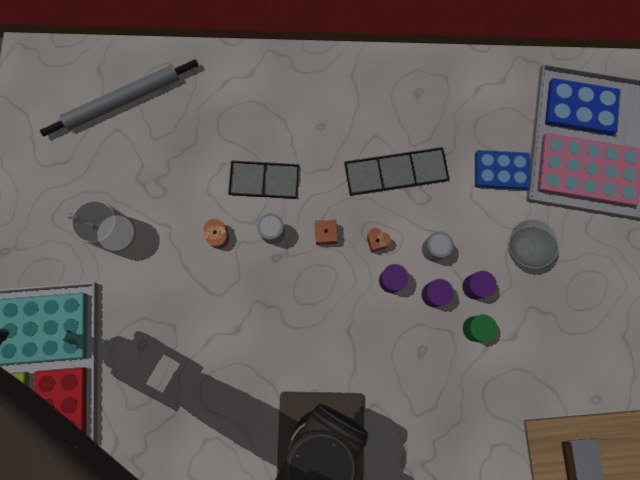

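View pics/side0.png

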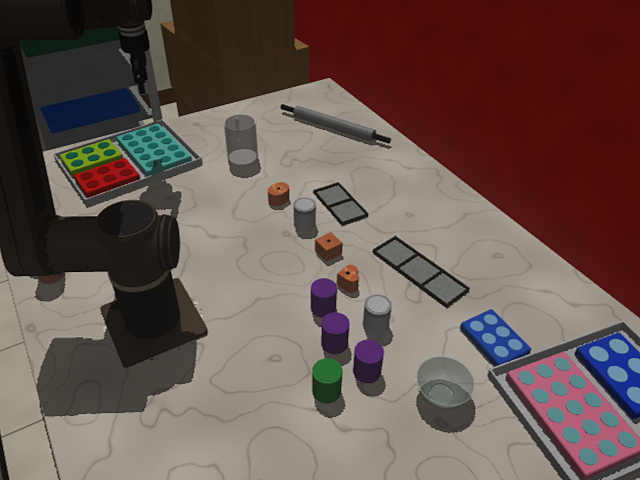

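Top view: oval (215,233), silver tin (270,228), square (326,231), heart (378,240), silver tin (440,245), two-pocket tray (264,180), three-pocket tray (397,171). The purple tins at (395,278), (438,293), (481,285) and the green one at (482,329) are look-alikes; the two plain grey ones fit the description. Next I measure them and make one enlarged crop.

```bash
cat > h.py <<'E'
import numpy as np,cv2
from station import robot
def cloud(d,c):
    v,u=np.mgrid[:480,:640];K=c["K"];P=np.stack([(u-K[0][2])/K[0][0]*d,(v-K[1][2])/K[1][1]*d,d],-1)
    E=np.array(c["extrinsics"]);return P@E[:3,:3].T+E[:3,3]
def rect(pts):
    (cx,cy),(w,h),a=cv2.minAreaRect((pts[:,:2]*1000).astype(np.float32));return np.round([cx,cy,w,h,a],1)
def blobs(mask,P,minpx=30):
    n,l,st,ce=cv2.connectedComponentsWithStats(mask.astype(np.uint8))
    for i in range(1,n):
        if st[i,4]>=minpx:
            q=P[l==i];print("px",ce[i].round(),st[i,4],"rect mm",rect(q),"med",np.round(np.median(q,0)*1000,1))
E
python3 - <<'E'
from h import *
p=cv2.imread("pics/top0.png");d=np.load("pics/top0.npy");P=cloud(d,robot.camera_params("top"))
z=P[...,2];hsv=cv2.cvtColor(p,cv2.COLOR_BGR2HSV);H,S,V=cv2.split(hsv)
roi=np.zeros(z.shape,bool);roi[130:345,60:565]=1
print("copper");blobs(roi&(abs(z-.040)<.006)&(S>90)&((H<20)|(H>170)),P)
print("tins/cyl");blobs(roi&(abs(z-.070)<.008),P)
print("tray dark");blobs(roi&(V<85)&(S<90)&(z<.02)&(np.arange(480)[:,None]<205),P,200)
print("z floor",np.median(z[270:330,250:350]))
q=p[130:310,190:470];cv2.imwrite("pics/c1.png",cv2.resize(q,None,fx=2.8,fy=2.8,interpolation=cv2.INTER_CUBIC))
E
```

```text
copper
px [215. 232.] 475 rect mm [456.7 258.6  65.9  50.1  19.6] med [456.1 258.7  39.9]
px [326. 231.] 449 rect mm [465.6  -0.6  51.8  50.6   5.8] med [465.4  -1.   39.8]
px [378. 238.] 330 rect mm [ 453.6 -126.    48.3   47.    17. ] med [ 450.9 -123.3   39.6]
tins/cyl
px [ 91. 219.] 132 rect mm [469.3 531.3  35.5  83.5  65.9] med [478.  541.   70.4]
px [119. 234.] 117 rect mm [446.1 476.9  39.1  93.   68.6] med [438.5 464.1  69.8]
px [270. 226.] 547 rect mm [468.1 126.4  61.1  57.8   3.3] med [467.7 126.6  70. ]
px [440. 244.] 552 rect mm [ 435.1 -262.7   57.7   60.9   45.7] med [ 434.6 -262.    69.9]
px [395. 277.] 572 rect mm [ 357.  -159.3   59.3   59.6    1.5] med [ 356.8 -159.1   70.1]
px [483. 284.] 580 rect mm [ 346.9 -358.4   60.3   60.2   52.4] med [ 345.8 -357.6   69.9]
px [440. 292.] 579 rect mm [ 325.5 -260.8   59.4   59.2   44.1] med [ 325.2 -260.1   70. ]
px [484. 328.] 609 rect mm [ 248.5 -356.4   59.4   59.3    1.1] med [ 247.7 -355.7   70. ]
tray dark
px [397. 171.] 1345 rect mm [ 630.7 -174.4   93.   255.    10.4] med [ 628.5 -177.9    5.2]
px [264. 179.] 841 rect mm [598.9 154.9 174.1  87.9  88.5] med [599.5 154.3   5.7]
z floor -8.996237494041104e-05
```

View pics/c1.png

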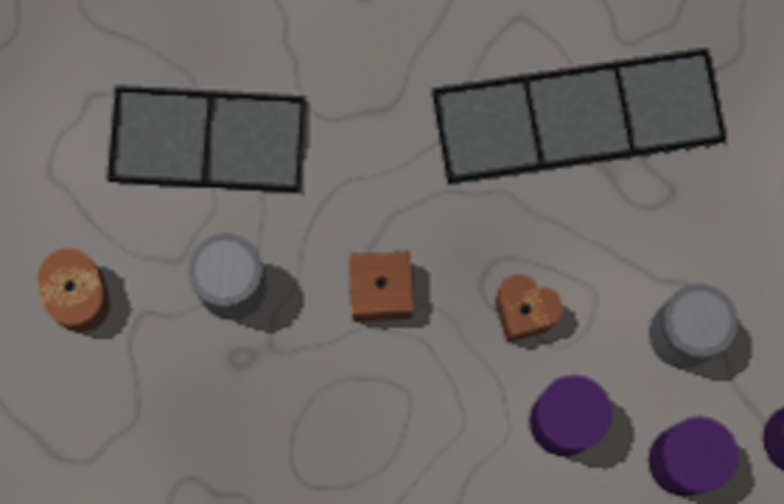

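The crop confirms the plain tins at top-view pixels (270,228) and (440,245). The heart's tip points down and slightly left in the image. Next: pocket centres, heart fit, and a motion helper.

```bash
cat >> h.py <<'E'
from scipy.spatial.transform import Rotation as R
def plan(x,y,z,close,shift0=0):
    """x,y,z mm of grasp point; close = world deg of the closing line. prints spin first, then tool-frame cm after spin"""
    s=robot.observe();q=s["tcp_rot"];M=R.from_quat([q[1],q[2],q[3],q[0]]).as_matrix()
    g=np.array(s["eef_pos"])*1000+155*np.array([0,0,-1.])
    yaw=np.degrees(np.arctan2(M[1,1],M[0,1]));dy=(close-yaw+90)%180-90
    a=np.radians(yaw+dy);ty=np.array([np.cos(a),np.sin(a),0]);tx=np.array([np.sin(a),-np.cos(a),0])*-1
    if tx@M[:,0]<0: tx=-tx
    D=np.array([x,y,z])-g
    print(f"t={s['time']:.1f} g={g.round(1)} yaw={yaw:.1f} tilt={np.degrees(np.arccos(-M[2,2])):.1f} open={s['opening']:.2f} F={np.round(s['wrist_force'],1)} | spin {-np.radians(dy):.3f} rad; then cm tx {D@tx/10:.2f} ty {D@ty/10:.2f} tz {-D[2]/10:.2f}; j6 {s['joints'][5]:.2f}")
E
python3 - <<'E'
from h import *
p=cv2.imread("pics/top0.png");d=np.load("pics/top0.npy");c=robot.camera_params("top");P=cloud(np.where(d>0,d,1),c)
z=P[...,2];H,S,V=cv2.split(cv2.cvtColor(p,cv2.COLOR_BGR2HSV))
print(V[165:195,225:303:6][15],[V[171,x] for x in range(340,455,6)])
for th in (45,55,65):
  m=np.zeros(z.shape,bool);m[140:205,225:305]=1;m[140:205,340:455]=1
  print(th)
  n,l,st,ce=cv2.connectedComponentsWithStats((m&(V>th)).astype(np.uint8),connectivity=4)
  for i in range(1,n):
    if 500<st[i,4]<1400: print(ce[i],st[i,4],rect(P[l==i]),P[l==i].mean(0).round(4))
# heart template fit
m=np.zeros(z.shape,bool);m[222:256,360:395]=1
m&=(z>.034)&(z<.048);q=P[m][:,:2]*1000;print("heart",m.sum(),rect(q))
a=np.linspace(0,2*np.pi,60)
lo=[np.c_[9+16.5*np.cos(a),s*11.5+16.5*np.sin(a)] for s in(1,-1)]
poly=cv2.convexHull(np.vstack(lo+[[[-26,0]]]).astype(np.float32))
best=[]
for yaw in range(-60,20,2):
  r=np.radians(yaw);A=np.array([[np.cos(r),-np.sin(r)],[np.sin(r),np.cos(r)]])
  from itertools import product
  for dx,dy in product(range(-6,7,2),repeat=2):
    cc=np.array([453.6+dx,-125+dy]);w=(q-cc)@A
    best.append((sum(max(0,-cv2.pointPolygonTest(poly,tuple(map(float,v)),True)) for v in w[::2]),yaw,*cc))
print(sorted(best)[:4])
print("tin p");plan(468,126,45,90)
E
```

```text
[128  33  88  88  90  90  87  88  87  86  87  87  29] [np.uint8(120), np.uint8(21), np.uint8(86), np.uint8(85), np.uint8(84), np.uint8(89), np.uint8(85), np.uint8(85), np.uint8(87), np.uint8(86), np.uint8(86), np.uint8(87), np.uint8(64), np.uint8(85), np.uint8(85), np.uint8(87), np.uint8(86), np.uint8(88), np.uint8(91), np.uint8(119)]
45
[428.79385965 166.16885965] 912 [ 624.9 -227.   100.4  167.    36.7] [ 0.6433 -0.2529  0.005 ]
[396.38569881 170.9219935 ] 923 [ 611.1 -152.6  102.3  160.6   43.7] [ 0.6292 -0.1724  0.0041]
[363.88286334 175.86334056] 922 [583.7 -94.9 143.3  80.8   4.8] [ 0.6143 -0.0918  0.0044]
[247.14850427 178.44764957] 936 [569.9 193.4 148.6  81.2   4.8] [0.6005 0.196  0.0036]
[280.50851064 180.29468085] 940 [5.627e+02 1.131e+02 1.509e+02 7.920e+01 5.000e-01] [0.5977 0.1137 0.0041]
55
[428.68344519 165.98545861] 894 [ 624.8 -227.1   97.3  167.4   37.8] [ 0.6438 -0.2527  0.005 ]
[396.3109151  170.79051819] 907 [ 610.3 -151.8  102.3  158.5   43.7] [ 0.6296 -0.1722  0.004 ]
[363.83002208 175.67108168] 906 [583.7 -94.9 143.3  80.8   4.8] [ 0.6148 -0.0916  0.0044]
[24
[... 418 characters left out ...]
.8   4.8] [ 0.6152 -0.0921  0.0044]
[247.17097863 178.2575928 ] 889 [569.9 193.5 148.9  80.9   5. ] [0.601  0.196  0.0035]
[280.70521542 180.06802721] 882 [561.5 113.1 149.8  76.7   1.4] [0.5984 0.1133 0.0037]
heart 353 [ 4.542826e+05 -1.269614e+05  4.915700e+04  4.918530e+04  1.700000e+01]
[(2.6745993615396197, -30, np.float64(447.6), np.float64(-123.0)), (3.1636048952139886, -28, np.float64(447.6), np.float64(-123.0)), (4.033591712268228, -32, np.float64(447.6), np.float64(-123.0)), (4.59896586026278, -26, np.float64(447.6), np.float64(-123.0))]
tin p
t=0.1 g=[225.5 636.  248.5] yaw=70.5 tilt=0.1 open=1.00 F=[ 0.  -0.   0.6] | spin -0.341 rad; then cm tx -24.25 ty -51.00 tz 20.35; j6 -0.15
```

```bash
python3 - <<'E'
from h import *
c=robot.camera_params("top");K=np.array(c["K"]);E=np.array(c["extrinsics"])
for uv in [(428.8,166),(396.4,170.8),(363.9,175.7),(247.1,178.3),(280.5,180.2)]:
    r=E[:3,:3]@np.linalg.inv(K)@[*uv,1];t=(.004-E[2,3])/r[2];print((E[:3,3]+t*r).round(4)*1000)
plan(468,126,45,0)
E
python3 -m creep '[[0,0,0,0.12,1],[0,0,0,0.12,1],[0,0,0,0.12,1],[0,0,0,0.12,1],[0,0,0,0.12,1]]' 40 && python3 -m creep '[[0,0,0,0.12,1],[0,0,0,0.12,1],[0,0,0,0.12,1],[0,0,0,0.12,1],[0,0,0,0.15,1]]'
python3 -c "from h import *;plan(468,126,45,0)"
```

```text
[ 644.1 -253.1    4. ]
[ 629.5 -172.4    4. ]
[614.8 -91.8   4. ]
[600.7 196.1   4. ]
[597.9 113.7   4. ]
t=0.1 g=[225.5 636.  248.5] yaw=70.5 tilt=0.1 open=1.00 F=[ 0.  -0.   0.6] | spin 1.230 rad; then cm tx -51.00 ty 24.25 tz 20.35; j6 -0.15
time: 0.52
eef_pos: [0.2255, 0.636, 0.4038]
tcp_rot: [-0.0, 0.456, 0.89, -0.001]
wrist_force: [-0.1, -0.0, -0.3]
opening: 1.0
grip_force: 0.0
time: 0.93
eef_pos: [0.2255, 0.636, 0.4039]
tcp_rot: [0.0, 0.7, 0.714, -0.001]
wrist_force: [0.3, -0.4, -0.9]
opening: 1.0
grip_force: 0.0
t=0.9 g=[225.5 636.  248.9] yaw=1.1 tilt=0.1 open=1.00 F=[ 0.3 -0.4 -0.9] | spin 0.019 rad; then cm tx -51.00 ty 24.25 tz 20.39; j6 1.06
```

```bash
python3 -m creep '[[-3.4,1.6,0,0,1],[-3.4,1.6,0,0,1],[-3.4,1.6,0,0,1],[-3.4,1.6,0,0,1],[-3.4,1.6,0,0,1]]' >/dev/null; python3 -m creep '[[-3.4,1.6,0,0,1],[-3.4,1.6,0,0,1],[-3.4,1.6,0,0,1],[-3.4,1.6,0,0,1],[-3.4,1.6,0,0,1]]' >/dev/null; python3 -m creep '[[-3.4,1.6,2,0,1],[-3.4,1.6,2,0,1],[-3.4,1.6,2,0,1],[-3.4,1.6,2,0,1],[-3.4,1.6,2,0,1]]' ; python3 - <<'E'
from h import *
plan(468,126,45,0)
c=robot.camera_params("wrist");p,d=robot.snapshot("wrist");cv2.imwrite("pics/w1.png",p[:,:,::-1])
P=cloud(d,c);z=P[...,2];blobs((abs(z-.07)<.005)&(d>0),P,300);blobs((abs(z-.04)<.004)&(d>0),P,300)
E
```

```text
time: 2.18
eef_pos: [0.4766, 0.1341, 0.3058]
tcp_rot: [-0.0, 0.698, 0.716, 0.0]
wrist_force: [0.7, 0.1, -0.6]
opening: 0.999
grip_force: 0.0
t=2.2 g=[476.6 134.1 150.8] yaw=1.4 tilt=0.0 open=1.00 F=[ 0.7  0.1 -0.6] | spin 0.025 rad; then cm tx -0.81 ty -0.86 tz 10.58; j6 0.04
px [304. 273.] 9503 rect mm [468.5 127.9  60.7  60.1  89.9] med [468.7 129.5  70.9]
px [287.  32.] 7647 rect mm [457.9 250.3  65.3  35.5   1.5] med [456.4 253.3  40.7]
px [302. 413.] 2079 rect mm [466.1  14.6  52.   23.6   4.4] med [469.2  17.9  40.4]
```

View pics/w1.png

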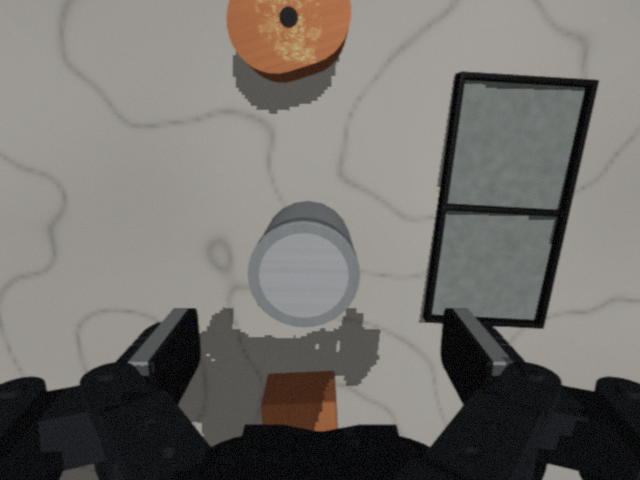

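The wrist view shows tin P at (304,273), between the fingers and clear of the oval and square. Its measured position of (468.5,127.5) mm agrees with the top view. I'll grip and lift it.

```bash
python3 -m creep '[[-0.3,-0.4,2,0,1],[-0.4,-0.4,2,0,1],[0,0,2.5,0,1],[0,0,2.5,0,1],[0,0,1.5,0,1]]' >/dev/null; python3 -m creep '[[0,0,0,0,1],[0,0,0,0,1],[0,0,0,0,0],[0,0,0,0,0],[0,0,0,0,0]]' 40; python3 -m creep '[[0,0,0,0,0],[0,0,0,0,0],[0,0,0,0,0],[0,0,0,0,0],[0,0,0,0,0]]'; python3 -m creep '[[0,0,-1,0,0],[0,0,-2,0,0],[0,0,-2,0,0],[0,0,-2,0,0],[0,0,-1,0,0]]' >/dev/null;  python3 -m creep '[[0,0,0,0,0],[0,0,0,0,0],[0,0,0,0,0],[0,0,0,0,0],[0,0,0,0,0]]';python3 -m creep '[[0,0,0,0,0],[0,0,0,0,0]]'; python3 -c "from h import *;plan(598,114,48,-2);plan(630,-172.4,48,10)"
```

```text
time: 3.07
eef_pos: [0.4692, 0.1288, 0.2035]
tcp_rot: [0.0, 0.698, 0.716, 0.0]
wrist_force: [-2.8, 0.1, 3.1]
opening: 0.684
grip_force: 42.0
time: 3.48
eef_pos: [0.4691, 0.1288, 0.2035]
tcp_rot: [0.0, 0.698, 0.716, 0.0]
wrist_force: [-4.1, 0.6, 7.2]
opening: 0.682
grip_force: 42.2
time: 4.32
eef_pos: [0.4681, 0.1286, 0.2804]
tcp_rot: [-0.001, 0.698, 0.716, -0.001]
wrist_force: [-0.0, 0.2, -3.4]
opening: 0.682
grip_force: 44.2
time: 4.48
eef_pos: [0.4685, 0.1287, 0.2812]
tcp_rot: [-0.0, 0.698, 0.716, -0.0]
wrist_force: [0.1, 0.6, -3.0]
opening: 0.682
grip_force: 44.2
t=4.5 g=[468.5 128.7 126.2] yaw=1.4 tilt=0.1 open=0.68 F=[ 0.1  0.6 -3. ] | spin 0.060 rad; then cm tx -1.01 ty 12.99 tz 7.82; j6 0.03
t=4.5 g=[468.5 128.7 126.2] yaw=1.4 tilt=0.1 open=0.68 F=[ 0.1  0.6 -3. ] | spin -0.150 rad; then cm tx -32.45 ty 10.67 tz 7.82; j6 0.03
```

Wrist force went to about −3.2 N, so this tin is about 0.33 kg: the full one. It goes to the three-pocket tray, far-right pocket.

```bash
python3 -c "from h import *;plan(644,-253,51.5,10)"; python3 -m creep '[[0,0,0,-0.075,0],[0,0,0,-0.075,0]]'; python3 -c "from h import *;plan(644,-253,51.5,10)"
```

```text
t=4.5 g=[468.5 128.7 126.2] yaw=1.4 tilt=0.1 open=0.68 F=[ 0.1  0.6 -3. ] | spin -0.150 rad; then cm tx -40.63 ty 10.65 tz 7.47; j6 0.03
time: 4.65
eef_pos: [0.4687, 0.1287, 0.2815]
tcp_rot: [-0.0, 0.641, 0.767, -0.0]
wrist_force: [-0.0, 0.3, -3.6]
opening: 0.684
grip_force: 44.2
t=4.7 g=[468.7 128.7 126.5] yaw=10.2 tilt=0.0 open=0.68 F=[-0.   0.3 -3.6] | spin 0.004 rad; then cm tx -40.63 ty 10.64 tz 7.50; j6 -0.12
```

```bash
python3 -m creep '[[-1.5,0.4,0,0,0],[-2.7,0.7,0,0,0],[-3,0.8,0,0,0],[-3,0.8,0,0,0],[-3,0.8,0,0,0]]' >/dev/null; python3 -m creep '[[-3,0.8,0,0,0],[-3,0.8,0,0,0],[-3,0.8,0,0,0],[-3,0.8,0,0,0],[-3,0.8,0,0,0]]' >/dev/null; python3 -m creep '[[-3,0.8,0,0,0],[-3,0.8,0,0,0],[-3,0.8,0,0,0],[-2.4,0.5,0,0,0],[-1,0.1,0,0,0]]' ; python3 -m creep '[[0,0,0,0,0],[0,0,0,0,0]]'; python3 - <<'E'
from h import *
plan(644,-253,51.5,10)
p,d=robot.snapshot("wrist");cv2.imwrite("pics/w2.png",p[:,:,::-1])
E
```

```text
time: 5.9
eef_pos: [0.6435, -0.2561, 0.2815]
tcp_rot: [0.001, 0.643, 0.765, -0.0]
wrist_force: [0.2, 0.1, -3.0]
opening: 0.679
grip_force: 44.3
time: 6.07
eef_pos: [0.6424, -0.2526, 0.2809]
tcp_rot: [-0.001, 0.643, 0.766, 0.0]
wrist_force: [-0.7, 0.3, -3.6]
opening: 0.682
grip_force: 44.3
t=6.1 g=[ 642.4 -252.6  125.9] yaw=10.0 tilt=0.1 open=0.68 F=[-0.7  0.3 -3.6] | spin -0.000 rad; then cm tx -0.07 ty 0.15 tz 7.44; j6 -0.70
```

View pics/w2.png

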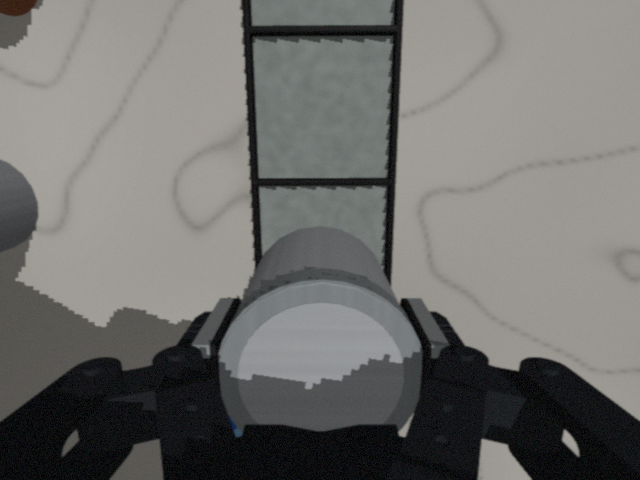

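The tin is centred over the end pocket, whose rims run to (258,262) and (388,277). Lowering and releasing.

```bash
python3 -m creep '[[0,0.1,2,0,0],[0,0,2,0,0],[0,0,1.5,0,0],[0,0,1.2,0,0],[0,0,0.6,0,0]]' ; python3 -m creep '[[0,0,0.1,0,0],[0,0,0,0,0],[0,0,0,0,0]]'; python3 -c "from h import *;plan(644,-253,51.5,10)"
```

```text
time: 6.53
eef_pos: [0.6428, -0.2512, 0.2064]
tcp_rot: [-0.002, 0.642, 0.767, -0.001]
wrist_force: [-8.9, 0.5, 12.6]
opening: 0.681
grip_force: 43.5
time: 6.78
eef_pos: [0.6442, -0.2528, 0.2088]
tcp_rot: [0.001, 0.643, 0.766, 0.0]
wrist_force: [-0.1, 0.2, -3.0]
opening: 0.682
grip_force: 43.4
t=6.8 g=[ 644.2 -252.8   53.8] yaw=10.0 tilt=0.1 open=0.68 F=[-0.1  0.2 -3. ] | spin 0.001 rad; then cm tx -0.02 ty -0.02 tz 0.23; j6 -0.70
```

```bash
python3 -m creep '[[0,0,0.2,0,0],[0,0,0.1,0,0],[0,0,0,0,0],[0,0,0,0,0]]'; python3 -m creep '[[0,0,0,0,0.9],[0,0,0,0,0.9],[0,0,0,0,0.9],[0,0,0,0,0.9],[0,0,0,0,0.9]]';  python3 -m creep '[[0,0,-1,0,0.9],[0,0,-2,0,0.9],[0,0,-2,0,0.9],[0,0,-2,0,0.9],[0,0,-2,0,0.9]]'; python3 -c "from h import *;plan(466,-1,100,5);plan(453,-126,150,60);plan(435,-262,150,0)"
```

```text
time: 7.12
eef_pos: [0.6442, -0.253, 0.2061]
tcp_rot: [0.001, 0.643, 0.766, 0.0]
wrist_force: [0.2, 0.3, 1.3]
opening: 0.676
grip_force: 43.5
time: 7.53
eef_pos: [0.6437, -0.2526, 0.2049]
tcp_rot: [0.0, 0.643, 0.766, 0.0]
wrist_force: [0.0, 0.4, 0.5]
opening: 0.897
grip_force: 0.0
time: 7.95
eef_pos: [0.6437, -0.2526, 0.2966]
tcp_rot: [0.0, 0.643, 0.766, 0.0]
wrist_force: [0.7, 0.2, 0.2]
opening: 0.903
grip_force: 0.0
t=8.0 g=[ 643.7 -252.6  141.6] yaw=10.0 tilt=0.0 open=0.90 F=[0.7 0.2 0.2] | spin 0.088 rad; then cm tx 26.62 ty -15.51 tz 4.16; j6 -0.70
t=8.0 g=[ 643.7 -252.6  141.6] yaw=10.0 tilt=0.0 open=0.90 F=[0.7 0.2 0.2] | spin -0.872 rad; then cm tx 22.85 ty 1.43 tz -0.84; j6 -0.70
t=8.0 g=[ 643.7 -252.6  141.6] yaw=10.0 tilt=0.0 open=0.90 F=[0.7 0.2 0.2] | spin 0.175 rad; then cm tx -0.94 ty -20.87 tz -0.84; j6 -0.70
```

```bash
python3 -m creep '[[0.3,-2.5,0,0,1],[0.5,-3.5,0,0,1],[0.5,-3.5,0,0,1],[0.5,-3.5,0,0,1],[0.4,-3.5,0,0,1]]' >/dev/null;  python3 -m creep '[[0.4,-3,0,0,1],[0.1,-1.2,0,0,1],[0,0,0,0,1],[0,0,0,0,1]]' >/dev/null; python3 - <<'E'
from h import *
plan(435,-262,48,10)
c=robot.camera_params("wrist");p,d=robot.snapshot("wrist");cv2.imwrite("pics/w3.png",p[:,:,::-1])
P=cloud(d,c);z=P[...,2];blobs((abs(z-.07)<.005)&(d>0),P,300);blobs((abs(z-.04)<.004)&(d>0),P,300)
E
```

```text
t=8.7 g=[ 435.4 -262.5  140.9] yaw=10.0 tilt=0.1 open=1.00 F=[-0.6  0.   0.3] | spin -0.001 rad; then cm tx 0.05 ty -0.03 tz 9.29; j6 -0.92
px [185.  40.] 10814 rect mm [ 359.7 -170.3   61.1   38.1   11.2] med [ 360.4 -167.3   70.9]
px [103. 227.] 11815 rect mm [ 326.2 -260.4   61.    60.4   10.3] med [ 327.2 -258.4   70.8]
px [318. 266.] 10605 rect mm [ 435.4 -262.2   60.3   60.5   34.5] med [ 435.2 -260.5   71. ]
px [  6. 367.] 414 rect mm [ 275.6 -346.7    6.2   21.7    6.6] med [ 276.2 -348.1   68.7]
px [392.  24.] 3684 rect mm [ 455.2 -139.3   45.6   26.4    9.9] med [ 451.1 -137.5   40.8]
px [167. 199.] 491 rect mm [ 343.1 -249.9   21.    57.    31.7] med [ 350.4 -243.3   40.1]
px [622. 291.] 703 rect mm [ 621.8 -257.9   13.    48.4    9.5] med [ 617.8 -253.4   39.9]
px [ 30. 330.] 818 rect mm [ 268.7 -346.1   16.2   52.1   26.5] med [ 272.6 -339.4   40. ]
```

View pics/w3.png

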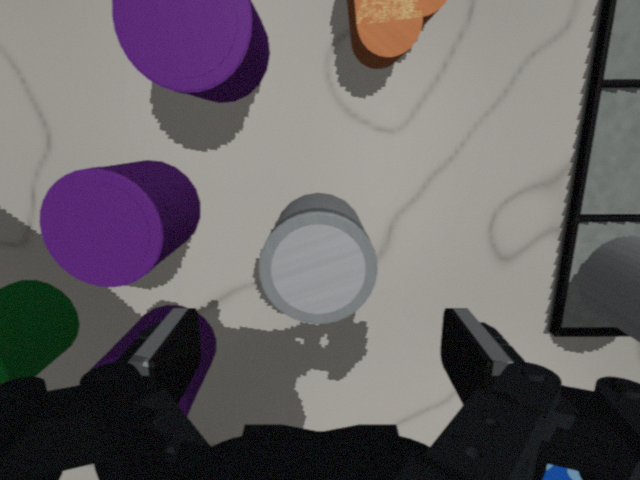

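The wrist view shows the second grey tin at (318,266), centred between the fingers, with the purple tins clear of the finger paths.

```bash
python3 -m creep '[[0,0,2,0,1],[0,0,2.5,0,1],[0,0,2.5,0,1],[0,0,1.5,0,1],[0,0,0.8,0,1]]' 40 >/dev/null; python3 -m creep '[[0,0,0,0,1],[0,0,0,0,0],[0,0,0,0,0],[0,0,0,0,0],[0,0,0,0,0]]' ; python3 -m creep '[[0,0,0,0,0],[0,0,0,0,0]]' >/dev/null; python3 -m creep '[[0,0,-1,0,0],[0,0,-2,0,0],[0,0,-2.5,0,0],[0,0,-2.5,0,0],[0,0,-1.5,0,0]]' >/dev/null;  python3 -m creep '[[0,0,0,0,0],[0,0,0,0,0],[0,0,0,0,0],[0,0,0,0,0],[0,0,0,0,0]]'; python3 -m creep '[[0,0,0,0,0],[0,0,0,0,0]]';python3 -c "from h import *;plan(598,114,52,-2);plan(600.5,196,52,10)"
```

```text
time: 9.58
eef_pos: [0.4361, -0.2628, 0.2037]
tcp_rot: [0.002, 0.643, 0.766, -0.0]
wrist_force: [0.5, -0.4, 3.2]
opening: 0.699
grip_force: 43.4
time: 10.58
eef_pos: [0.4347, -0.2617, 0.295]
tcp_rot: [-0.002, 0.643, 0.766, 0.0]
wrist_force: [-0.4, -0.0, 0.4]
opening: 0.698
grip_force: 43.5
time: 10.75
eef_pos: [0.435, -0.262, 0.296]
tcp_rot: [-0.001, 0.643, 0.766, 0.0]
wrist_force: [0.0, 0.8, -0.6]
opening: 0.702
grip_force: 43.4
t=10.8 g=[ 435. -262.  141.] yaw=10.0 tilt=0.1 open=0.70 F=[ 0.   0.8 -0.6] | spin 0.210 rad; then cm tx 38.14 ty 14.97 tz 8.90; j6 -0.92
t=10.8 g=[ 435. -262.  141.] yaw=10.0 tilt=0.1 open=0.70 F=[ 0.   0.8 -0.6] | spin 0.000 rad; then cm tx 42.23 ty 24.25 tz 8.90; j6 -0.92
```

Force is about −0.5 N, so this is the empty tin. It goes to the two-pocket tray, pocket at (600.5,196).

```bash
python3 -m creep '[[0,0,0,0.105,0],[0,0,0,0.105,0],[1.8,0.6,0,0,0],[3,1,0,0,0],[3.3,1,0,0,0]]' >/dev/null; python3 -m creep '[[3.3,1.1,0,0,0],[3.3,1.1,0,0,0],[3.3,1.1,0,0,0],[3.3,1.1,0,0,0],[3.3,1.1,0,0,0]]' >/dev/null; python3 -m creep '[[3.3,1.1,0,0,0],[3.3,1.1,0,0,0],[3.3,1.1,0,0,0],[3.3,1.1,0,0,0],[3,0.9,0,0,0]]' >/dev/null; python3 -m creep '[[1.5,0.5,0,0,0],[0,0,0,0,0],[0,0,0,0,0]]'; python3 - <<'E'
from h import *
plan(600.5,196,51.5,-2)
E
```

```text
time: 12.25
eef_pos: [0.5888, 0.1561, 0.2963]
tcp_rot: [-0.0, 0.719, 0.695, -0.001]
wrist_force: [-0.4, -1.2, -1.5]
opening: 0.708
grip_force: 43.5
t=12.2 g=[588.8 156.1 141.3] yaw=-1.9 tilt=0.1 open=0.71 F=[-0.4 -1.2 -1.5] | spin 0.002 rad; then cm tx 4.03 ty 1.03 tz 8.98; j6 0.13
```

```bash
python3 -m creep '[[2,0.5,0,0,0],[2,0.5,0,0,0],[0,0,2,0,0],[0,0,2.5,0,0],[0,0,2,0,0]]' >/dev/null; python3 -m creep '[[0,0,1.2,0,0],[0,0,0.8,0,0],[0,0,0,0,0],[0,0,0,0,0]]'; python3 -c "from h import *;plan(600.5,196,51.5,-2)"
```

```text
time: 13.0
eef_pos: [0.6006, 0.1947, 0.2122]
tcp_rot: [0.0, 0.72, 0.694, 0.0]
wrist_force: [0.7, -0.5, -0.0]
opening: 0.701
grip_force: 43.5
t=13.0 g=[600.6 194.7  57.2] yaw=-2.1 tilt=0.0 open=0.70 F=[ 0.7 -0.5 -0. ] | spin -0.001 rad; then cm tx 0.13 ty -0.01 tz 0.57; j6 0.19
```

```bash
python3 -m creep '[[0.1,0,0.3,0,0],[0,0,0.2,0,0],[0,0,0.1,0,0],[0,0,0,0,0],[0,0,0,0,0]]';  python3 -m creep '[[0,0,0,0,0.9],[0,0,0,0,0.9],[0,0,0,0,0.9],[0,0,0,0,0.9],[0,0,0,0,0.9]]';  python3 -m creep '[[0,0,-1,0,0.9],[0,0,-2,0,0.9],[0,0,-2.5,0,0.9],[0,0,-2.5,0,1],[0,0,-2,0,1]]';python3 -c "from h import *;plan(457,259,140,110)"
```

```text
time: 13.42
eef_pos: [0.6007, 0.1966, 0.2067]
tcp_rot: [0.0, 0.719, 0.695, 0.001]
wrist_force: [-0.2, 0.8, 1.4]
opening: 0.7
grip_force: 43.6
time: 13.83
eef_pos: [0.6003, 0.1964, 0.2057]
tcp_rot: [-0.0, 0.719, 0.695, -0.0]
wrist_force: [0.3, -0.3, -0.0]
opening: 0.9
grip_force: 0.0
time: 14.25
eef_pos: [0.6006, 0.1964, 0.3087]
tcp_rot: [0.001, 0.719, 0.695, 0.001]
wrist_force: [1.1, 0.5, 0.7]
opening: 0.996
grip_force: 0.0
t=14.2 g=[600.6 196.4 153.7] yaw=-2.0 tilt=0.1 open=1.00 F=[1.1 0.5 0.7] | spin 1.187 rad; then cm tx -11.35 ty -10.79 tz 1.37; j6 0.19
```

```bash
python3 -m creep '[[0,0,0,0.119,1],[0,0,0,0.119,1],[0,0,0,0.119,1],[0,0,0,0.119,1],[0,0,0,0.119,1]]' >/dev/null; python3 -m creep '[[0,0,0,0.119,1],[0,0,0,0.119,1],[0,0,0,0.119,1],[0,0,0,0.119,1],[0,0,0,0.119,1]]' >/dev/null; python3 -m creep '[[-2,-2,0.3,0,1],[-2.6,-2.5,0.3,0,1],[-2.6,-2.5,0.3,0,1],[-2.6,-2.5,0.3,0,1],[-1.5,-1.3,0.2,0,1]]' >/dev/null; python3 -m creep '[[0,0,0,0,1],[0,0,0,0,1]]' >/dev/null;python3 - <<'E'
from h import *
plan(457,259,28,110)
c=robot.camera_params("wrist");p,d=robot.snapshot("wrist");cv2.imwrite("pics/w4.png",p[:,:,::-1])
P=cloud(d,c);z=P[...,2];blobs((abs(z-.04)<.004)&(d>0),P,1500)
E
```

```text
t=15.7 g=[456.8 260.1 137.5] yaw=-70.1 tilt=0.1 open=1.00 F=[ 0.1 -0.3 -0. ] | spin -0.001 rad; then cm tx -0.02 ty 0.11 tz 10.95; j6 1.55
px [321. 254.] 8091 rect mm [457.7 259.5  66.1  49.6  17.9] med [459.1 260.1  40.7]
```

View pics/w4.png

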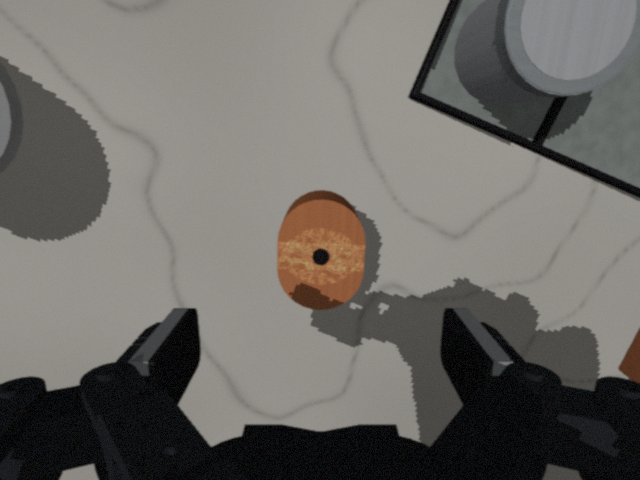

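The oval is centred at (321,254) with its straight sides facing the fingers. Grasping it.

```bash
python3 -m creep '[[0,0,2.5,0,1],[0,0,2.5,0,1],[0,0,2.5,0,1],[0,0,2.2,0,1],[0,0,1.3,0,1]]' 40 >/dev/null; python3 -m creep '[[0,0,0,0,1],[0,0,0,0,0],[0,0,0,0,0],[0,0,0,0,0],[0,0,0,0,0]]' >/dev/null; python3 -m creep '[[0,0,0,0,0],[0,0,0,0,0]]'; python3 -m creep '[[0,0,-1,0,0],[0,0,-2,0,0],[0,0,-2.5,0,0],[0,0,-2.5,0,0],[0,0,-1.5,0,0]]' ; python3 -c "from h import *;plan(615,-92,31,10)"
```

```text
time: 16.72
eef_pos: [0.4586, 0.26, 0.1838]
tcp_rot: [-0.0, 0.985, 0.172, 0.002]
wrist_force: [1.8, -1.3, 6.3]
opening: 0.579
grip_force: 43.0
time: 17.13
eef_pos: [0.4574, 0.2599, 0.2795]
tcp_rot: [-0.0, 0.985, 0.172, 0.001]
wrist_force: [0.4, 0.3, -0.4]
opening: 0.582
grip_force: 42.3
t=17.1 g=[457.4 259.9 124.5] yaw=-70.2 tilt=0.1 open=0.58 F=[ 0.4  0.3 -0.4] | spin -1.399 rad; then cm tx -37.39 ty 9.41 tz 9.35; j6 1.55
```

```bash
python3 -m creep '[[0,0,0,-0.117,0],[0,0,0,-0.117,0],[0,0,0,-0.117,0],[0,0,0,-0.117,0],[0,0,0,-0.117,0]]' >/dev/null; python3 -m creep '[[0,0,0,-0.117,0],[0,0,0,-0.117,0],[0,0,0,-0.117,0],[0,0,0,-0.117,0],[0,0,0,-0.117,0]]' >/dev/null; python3 -m creep '[[0,0,0,-0.117,0],[0,0,0,-0.117,0],[-2,0.5,0,0,0],[-3,0.8,0,0,0],[-3.3,0.8,0,0,0]]' >/dev/null; python3 -m creep '[[-3.3,0.8,0,0,0],[-3.3,0.8,0,0,0],[-3.3,0.8,0,0,0],[-3.3,0.8,0,0,0],[-3.3,0.8,0,0,0]]' >/dev/null; python3 -m creep '[[-3.3,0.8,0,0,0],[-3.3,0.8,0,0,0],[-3,0.8,0,0,0],[-2,0.5,0,0,0],[-1,0.3,0,0,0]]' >/dev/null; python3 -m creep '[[0,0,0,0,0],[0,0,0,0,0]]'; python3 -c "from h import *;plan(615,-92,31.8,10)"
```

```text
time: 19.38
eef_pos: [0.615, -0.0913, 0.2765]
tcp_rot: [-0.001, 0.641, 0.767, -0.0]
wrist_force: [-0.1, 0.1, -1.1]
opening: 0.582
grip_force: 42.4
t=19.4 g=[615.  -91.3 121.5] yaw=10.2 tilt=0.1 open=0.58 F=[-0.1  0.1 -1.1] | spin 0.004 rad; then cm tx -0.07 ty -0.02 tz 8.97; j6 -0.49
```

```bash
python3 -m creep '[[-0.1,0,2,0,0],[0,0,2.5,0,0],[0,0,2,0,0],[0,0,1,0,0],[0,0,0.5,0,0]]' >/dev/null; python3 -m creep '[[0,0,0.3,0,0],[0,0,0.3,0,0],[0,0,0.3,0,0],[0,0,0.1,0,0],[0,0,0,0,0]]'; python3 -c "from h import *;plan(615,-92,31.8,10)"
```

```text
time: 20.22
eef_pos: [0.6159, -0.0928, 0.1874]
tcp_rot: [0.0, 0.641, 0.767, 0.0]
wrist_force: [-0.2, -0.5, -1.5]
opening: 0.579
grip_force: 42.4
t=20.2 g=[615.9 -92.8  32.4] yaw=10.3 tilt=0.1 open=0.58 F=[-0.2 -0.5 -1.5] | spin 0.004 rad; then cm tx 0.10 ty -0.07 tz 0.06; j6 -0.49
```

```bash
python3 -m creep '[[0,0,0.1,0,0],[0,0,0.05,0,0],[0,0,0,0,0]]'; python3 -m creep '[[0,0,0,0,0.8],[0,0,0,0,0.8],[0,0,0,0,0.8],[0,0,0,0,0.8],[0,0,0,0,0.8]]';  python3 -m creep '[[0,0,-1,0,0.8],[0,0,-2,0,0.8],[0,0,-2.5,0,0.8],[0,0,-2.5,0,1],[0,0,-2,0,1]]'; python3 -c "from h import *;plan(465.5,-0.8,140,5)"
```

```text
time: 20.47
eef_pos: [0.6161, -0.093, 0.1868]
tcp_rot: [0.0, 0.641, 0.767, 0.0]
wrist_force: [-1.9, 1.0, 5.5]
opening: 0.581
grip_force: 42.9
time: 20.88
eef_pos: [0.6156, -0.0927, 0.1851]
tcp_rot: [-0.0, 0.641, 0.767, -0.0]
wrist_force: [0.4, 0.2, 1.0]
opening: 0.801
grip_force: 0.0
time: 21.3
eef_pos: [0.616, -0.0928, 0.2881]
tcp_rot: [0.001, 0.641, 0.768, 0.0]
wrist_force: [0.6, -0.3, 1.0]
opening: 1.001
grip_force: 0.0
t=21.3 g=[616.  -92.8 133.1] yaw=10.3 tilt=0.1 open=1.00 F=[ 0.6 -0.3  1. ] | spin 0.092 rad; then cm tx 10.47 ty -14.19 tz -0.69; j6 -0.49
```

Square next, gripping along x at about 4–5°.

```bash
python3 -m creep '[[0,0,0,0.095,1],[1.5,-2,0,0,1],[2.3,-3,0,0,1],[2.3,-3.2,0,0,1],[2.3,-3.2,0,0,1]]' >/dev/null; python3 -m creep '[[1.5,-2.1,0,0,1],[0.5,-0.7,0,0,1],[0,0,0,0,1],[0,0,0,0,1]]' >/dev/null;python3 - <<'E'
from h import *
c=robot.camera_params("wrist");p,d=robot.snapshot("wrist");cv2.imwrite("pics/w5.png",p[:,:,::-1])
P=cloud(d,c);z=P[...,2];blobs((abs(z-.04)<.004)&(d>0),P,1500)
plan(466,0,28,4.5)
E
```

```text
px [320. 254.] 8264 rect mm [ 4.672e+02 -3.000e-01  5.220e+01  5.210e+01  4.500e+00] med [467.1   1.5  40.7]
t=22.1 g=[466.7  -1.6 131.5] yaw=4.8 tilt=0.2 open=1.00 F=[ 0.2 -0.1  0.5] | spin 0.005 rad; then cm tx 0.16 ty -0.06 tz 10.35; j6 -0.30
```

View pics/w5.png

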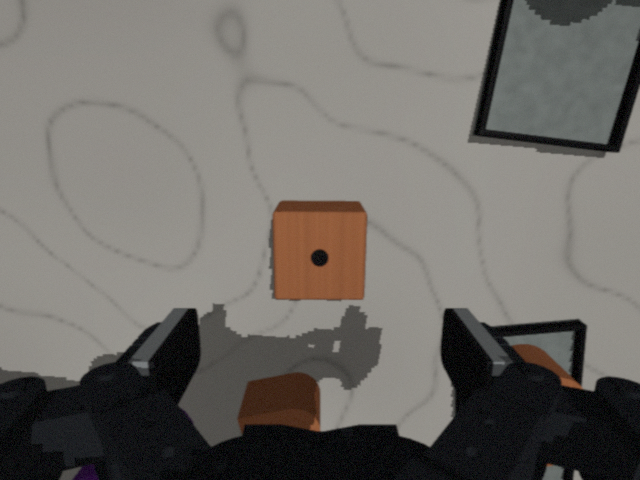

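The square is at (320,254), aligned and centred. Grasping it.

```bash
python3 -m creep '[[0.1,0,2.5,0,1],[0,0,2.5,0,1],[0,0,2.5,0,1],[0,0,1.9,0,1],[0,0,1,0,1]]' 40 >/dev/null; python3 -m creep '[[0,0,0,0,1],[0,0,0,0,0],[0,0,0,0,0],[0,0,0,0,0],[0,0,0,0,0]]' >/dev/null; python3 -m creep '[[0,0,0,0,0],[0,0,0,0,0]]'; python3 -m creep '[[0,0,-1,0,0],[0,0,-2,0,0],[0,0,-2.5,0,0],[0,0,-2.5,0,0],[0,0,-1.5,-0.09,0]]' ; python3 -c "from h import *;plan(629.5,-172.4,32,10)"
```

```text
time: 23.1
eef_pos: [0.4664, -0.0002, 0.183]
tcp_rot: [0.002, 0.677, 0.736, 0.001]
wrist_force: [-0.6, -0.7, 6.1]
opening: 0.6
grip_force: 44.0
time: 23.52
eef_pos: [0.4654, 0.0001, 0.2789]
tcp_rot: [0.001, 0.642, 0.766, 0.001]
wrist_force: [-0.0, 0.6, -0.7]
opening: 0.602
grip_force: 43.3
t=23.5 g=[4.654e+02 1.000e-01 1.239e+02] yaw=10.1 tilt=0.1 open=0.60 F=[-0.   0.6 -0.7] | spin 0.001 rad; then cm tx -19.83 ty 13.17 tz 9.19; j6 -0.39
```

```bash
python3 -m creep '[[-1.5,1,0,0,0],[-2.8,1.8,0,0,0],[-3,2,0,0,0],[-3,2,0,0,0],[-3,2,0,0,0]]' >/dev/null; python3 -m creep '[[-3,2,0,0,0],[-2.4,1.6,0,0,0],[-1.1,0.8,0,0,0],[0,0,0,0,0],[0,0,0,0,0]]' ; python3 -c "from h import *;plan(629.5,-172.4,31,10)"
```

```text
time: 24.35
eef_pos: [0.6293, -0.1723, 0.2758]
tcp_rot: [-0.001, 0.643, 0.766, -0.0]
wrist_force: [-0.7, 0.4, -0.6]
opening: 0.605
grip_force: 43.4
t=24.4 g=[ 629.3 -172.3  120.8] yaw=9.9 tilt=0.1 open=0.61 F=[-0.7  0.4 -0.6] | spin -0.001 rad; then cm tx -0.02 ty 0.02 tz 8.98; j6 -0.60
```

```bash
python3 -m creep '[[0,0,2,0,0],[0,0,2.5,0,0],[0,0,2,0,0],[0,0,1,0,0],[0,0,0.5,0,0]]' >/dev/null; python3 -m creep '[[0,0,0.3,0,0],[0,0,0.3,0,0],[0,0,0.3,0,0],[0,0,0.1,0,0],[0,0,0,0,0]]'; python3 -c "from h import *;plan(629.5,-172.4,31,10)"
```

```text
time: 25.18
eef_pos: [0.6299, -0.1723, 0.1869]
tcp_rot: [0.0, 0.643, 0.766, 0.0]
wrist_force: [0.6, 0.4, 0.3]
opening: 0.598
grip_force: 43.4
t=25.2 g=[ 629.9 -172.3   31.9] yaw=10.0 tilt=0.1 open=0.60 F=[0.6 0.4 0.3] | spin -0.001 rad; then cm tx -0.01 ty -0.04 tz 0.09; j6 -0.60
```

```bash
python3 -m creep '[[0,0,0.1,0,0],[0,0,0.05,0,0],[0,0,0,0,0]]'; python3 -m creep '[[0,0,0,0,0.8],[0,0,0,0,0.8],[0,0,0,0,0.8],[0,0,0,0,0.8],[0,0,0,0,0.8]]';  python3 -m creep '[[0,0,-1,0,0.8],[0,0,-2,0,0.8],[0,0,-2.5,0,0.8],[0,0,-2.5,0,1],[0,0,-2,0,1]]'; python3 -c "from h import *;plan(453,-126,140,62)"
```

```text
time: 25.43
eef_pos: [0.6301, -0.1724, 0.1861]
tcp_rot: [0.001, 0.643, 0.766, 0.0]
wrist_force: [-1.0, 0.2, 4.5]
opening: 0.599
grip_force: 43.8
time: 25.85
eef_pos: [0.6296, -0.1721, 0.1845]
tcp_rot: [-0.0, 0.643, 0.766, -0.0]
wrist_force: [1.0, -0.6, -0.6]
opening: 0.802
grip_force: 0.0
time: 26.27
eef_pos: [0.63, -0.1723, 0.2877]
tcp_rot: [0.001, 0.643, 0.766, 0.0]
wrist_force: [0.7, -0.5, 0.2]
opening: 0.999
grip_force: 0.0
t=26.3 g=[ 630.  -172.3  132.7] yaw=10.0 tilt=0.1 open=1.00 F=[ 0.7 -0.5  0.2] | spin -0.908 rad; then cm tx 17.80 ty -4.22 tz -0.73; j6 -0.60
```

```bash
python3 -m creep '[[0,0,0,-0.115,1],[0,0,0,-0.115,1],[0,0,0,-0.115,1],[0,0,0,-0.115,1],[0,0,0,-0.115,1]]' >/dev/null; python3 -m creep '[[0,0,0,-0.115,1],[0,0,0,-0.115,1],[0,0,0,-0.105,1],[2,-0.5,0,0,1],[3.3,-0.8,0,0,1]]' >/dev/null; python3 -m creep '[[3.4,-0.8,0,0,1],[3.4,-0.8,0,0,1],[3.4,-0.8,0,0,1],[2.3,-0.5,0,0,1]]' >/dev/null; python3 -m creep '[[0,0,0,0,1],[0,0,0,0,1]]' >/dev/null;python3 - <<'E'
from h import *
c=robot.camera_params("wrist");p,d=robot.snapshot("wrist");cv2.imwrite("pics/w6.png",p[:,:,::-1])
P=cloud(d,c);z=P[...,2];m=(abs(z-.04)<.004)&(d>0)&(abs(P[...,0]-.45)<.05)&(abs(P[...,1]+.125)<.05);blobs(m,P,1500)
q=(P[m][:,:2]*1000).astype(np.float32)[::20]
from scipy.optimize import minimize
a=np.linspace(0,2*np.pi,60)
poly=cv2.convexHull(np.vstack([np.c_[9+16.5*np.cos(a),s*11.5+16.5*np.sin(a)] for s in(1,-1)]+[[[-26.5,0]]]).astype(np.float32))
def f(v):
    r=v[2];A=np.array([[np.cos(r),-np.sin(r)],[np.sin(r),np.cos(r)]])
    return sum(max(0,-cv2.pointPolygonTest(poly,tuple(map(float,w)),True))**2 for w in (q-v[:2])@A)
b=min((minimize(f,[452,-124,y],method="Nelder-Mead") for y in (-.3,-.5,-.7)),key=lambda o:o.fun)
x,y,yw=b.x;print(b.fun,b.x.round(2),np.degrees(yw))
gx,gy=x+9*np.cos(yw),y+9*np.sin(yw);print("grip at",gx,gy);plan(gx,gy,28,np.degrees(yw)+90)
E
```

```text
px [321. 254.] 6150 rect mm [ 455.1 -126.2   49.8   49.6   17.2] med [ 450.6 -122.4   40.8]
0.0003210003091358018 [ 447.07 -121.46   -0.5 ] -28.432827156141222
grip at 454.9851757368171 -125.74864199597855
t=27.6 g=[ 453.1 -126.2  131. ] yaw=62.1 tilt=0.2 open=1.00 F=[ 0.1 -0.6  0.2] | spin 0.009 rad; then cm tx -0.14 ty 0.13 tz 10.30; j6 -1.57
```

View pics/w6.png

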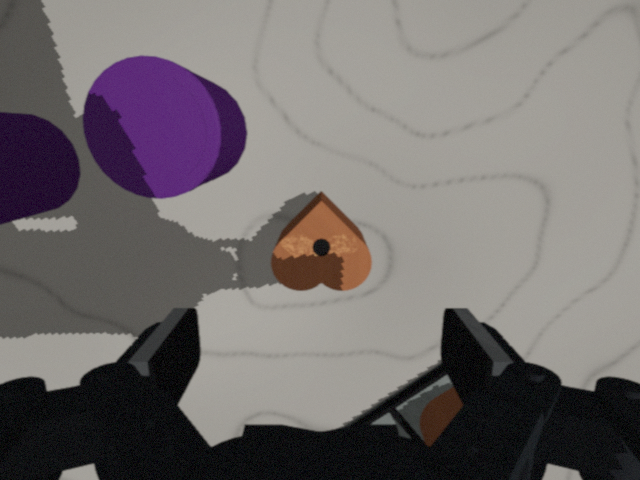

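The heart is at (321,247), tip up and symmetric about the fingers, with the lobe line near row 260. The purple tin at (152,127) is clear. Grasping it.

```bash
python3 -m creep '[[-0.1,0.1,2.5,0,1],[0,0,2.5,0,1],[0,0,2.5,0,1],[0,0,1.8,0,1],[0,0,1,0,1]]' 40 >/dev/null; python3 -m creep '[[0,0,0,0,1],[0,0,0,0,0],[0,0,0,0,0],[0,0,0,0,0],[0,0,0,0,0]]' >/dev/null; python3 -m creep '[[0,0,0,0,0],[0,0,0,0,0]]'; python3 -m creep '[[0,0,-1,0,0],[0,0,-2,0,0],[0,0,-2.5,0,0],[0,0,-2.5,0,0],[0,0,-1.5,0,0]]' ; python3 -c "from h import *;plan(598,113.7,32,-2)"
```

```text
time: 28.65
eef_pos: [0.4551, -0.1261, 0.1836]
tcp_rot: [0.002, 0.241, 0.971, -0.0]
wrist_force: [0.4, 0.6, 6.1]
opening: 0.644
grip_force: 42.7
time: 29.07
eef_pos: [0.4541, -0.1256, 0.2795]
tcp_rot: [0.001, 0.241, 0.971, -0.0]
wrist_force: [0.4, -1.2, -1.6]
opening: 0.646
grip_force: 42.5
t=29.1 g=[ 454.1 -125.6  124.5] yaw=62.1 tilt=0.1 open=0.65 F=[ 0.4 -1.2 -1.6] | spin 1.119 rad; then cm tx 24.42 ty 13.54 tz 9.25; j6 -1.57
```

```bash
python3 -m creep '[[0,0,0,0.112,0],[0,0,0,0.112,0],[0,0,0,0.112,0],[0,0,0,0.112,0],[0,0,0,0.112,0]]' >/dev/null; python3 -m creep '[[0,0,0,0.112,0],[0,0,0,0.112,0],[0,0,0,0.112,0],[0,0,0,0.112,0],[0,0,0,0.112,0]]' >/dev/null; python3 -m creep '[[1.5,0.9,0,0,0],[2.6,1.5,0,0,0],[3,1.7,0,0,0],[3,1.7,0,0,0],[3,1.7,0,0,0]]' >/dev/null; python3 -m creep '[[3,1.7,0,0,0],[3,1.7,0,0,0],[2.6,1.6,0,0,0],[1.8,1,0,0,0],[0,0,0,0,0]]' >/dev/null;python3 -m creep '[[0,0,0,0,0]]'; python3 - <<'E'
from h import *
plan(598,105,31.6,-2)
p,d=robot.snapshot("wrist");cv2.imwrite("pics/w7.png",p[:,:,::-1])
E
```

```text
time: 30.82
eef_pos: [0.5971, 0.1052, 0.2766]
tcp_rot: [-0.0, 0.719, 0.695, -0.001]
wrist_force: [0.3, -0.2, -0.7]
opening: 0.651
grip_force: 42.5
t=30.8 g=[597.1 105.2 121.6] yaw=-1.9 tilt=0.1 open=0.65 F=[ 0.3 -0.2 -0.7] | spin 0.001 rad; then cm tx -0.02 ty 0.09 tz 9.00; j6 0.04
```

View pics/w7.png

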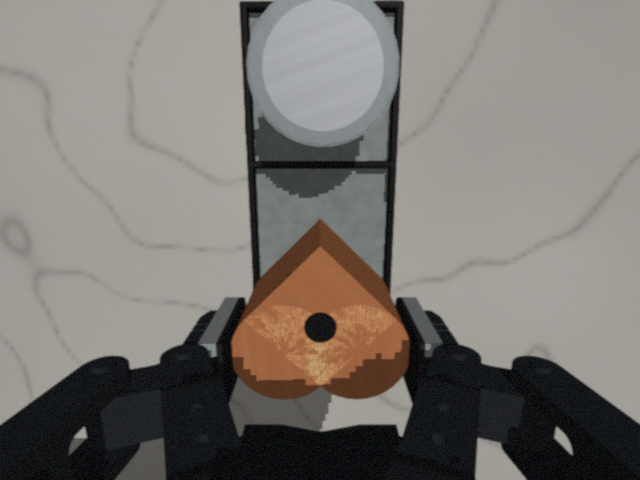

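The heart is held level, tip up at (320,222), over the free pocket. The tin is seated beside it. Lowering.

```bash
python3 -m creep '[[0,0.1,2,0,0],[0,0,2.5,0,0],[0,0,2,0,0],[0,0,1,0,0],[0,0,0.5,0,0]]' >/dev/null; python3 -m creep '[[0,0,0.3,0,0],[0,0,0.3,0,0],[0,0,0.3,0,0],[0,0,0.1,0,0],[0,0,0,0,0]]'; python3 -c "from h import *;plan(598,105,31.6,-2)"
```

```text
time: 31.7
eef_pos: [0.5986, 0.1043, 0.1874]
tcp_rot: [0.0, 0.72, 0.694, 0.0]
wrist_force: [0.3, -1.0, -0.3]
opening: 0.643
grip_force: 42.5
t=31.7 g=[598.6 104.3  32.4] yaw=-2.1 tilt=0.0 open=0.64 F=[ 0.3 -1.  -0.3] | spin -0.001 rad; then cm tx 0.06 ty -0.07 tz 0.08; j6 0.04
```

Release, rise, clear the view and check.

```bash
python3 -m creep '[[0,0,0.1,0,0],[0,0,0.05,0,0],[0,0,0,0,0]]'; python3 -m creep '[[0,0,0,0,0.85],[0,0,0,0,0.85],[0,0,0,0,0.85],[0,0,0,0,0.85],[0,0,0,0,0.85]]';  python3 -m creep '[[0,0,-1,0,0.85],[0,0,-2,0,0.85],[0,0,-2.5,0,0.85],[0,0,-2.5,0,1],[0,0,-3,0,1]]' >/dev/null; python3 -m creep '[[0,-2,-3,0,1],[0,-3,-3,0,1],[0,-3,-3,0,1],[0,-3,-1,0,1],[0,-2,0,0,1]]'; python3 - <<'E'
from h import *
for n in("top","side"):
    p,d=robot.snapshot(n);p=p[:,:,::-1]
    if n=="top":
        P=cloud(d,robot.camera_params(n));z=P[...,2];r=np.zeros(z.shape,bool);r[130:205,220:460]=1
        print("43");blobs(r&(abs(z-.043)<.003),P);print("73");blobs(r&(abs(z-.073)<.003),P)
    else: cv2.imwrite("pics/fs.png",cv2.resize(p[150:400,220:540],None,fx=2.4,fy=2.4))
E
```

```text
time: 31.95
eef_pos: [0.5989, 0.1044, 0.1867]
tcp_rot: [0.0, 0.72, 0.694, 0.0]
wrist_force: [-1.2, -0.1, 5.2]
opening: 0.644
grip_force: 43.1
time: 32.37
eef_pos: [0.5983, 0.1043, 0.1851]
tcp_rot: [-0.0, 0.72, 0.694, -0.0]
wrist_force: [-0.2, 0.1, 0.2]
opening: 0.848
grip_force: 0.0
time: 33.2
eef_pos: [0.4682, 0.1092, 0.3991]
tcp_rot: [0.003, 0.72, 0.694, 0.003]
wrist_force: [0.9, -1.3, -0.3]
opening: 1.006
grip_force: 0.0
43
px [399. 165.] 354 rect mm [ 630.7 -172.9   52.5   52.4   10.4] med [ 630.6 -173.1   42.9]
px [367. 170.] 369 rect mm [616.8 -96.1  50.7  63.3   3.2] med [617.2 -96.3  42.8]
73
px [435. 156.] 417 rect mm [ 644.3 -254.    59.4   60.    77.4] med [ 645.1 -253.6   73. ]
```

View pics/fs.png

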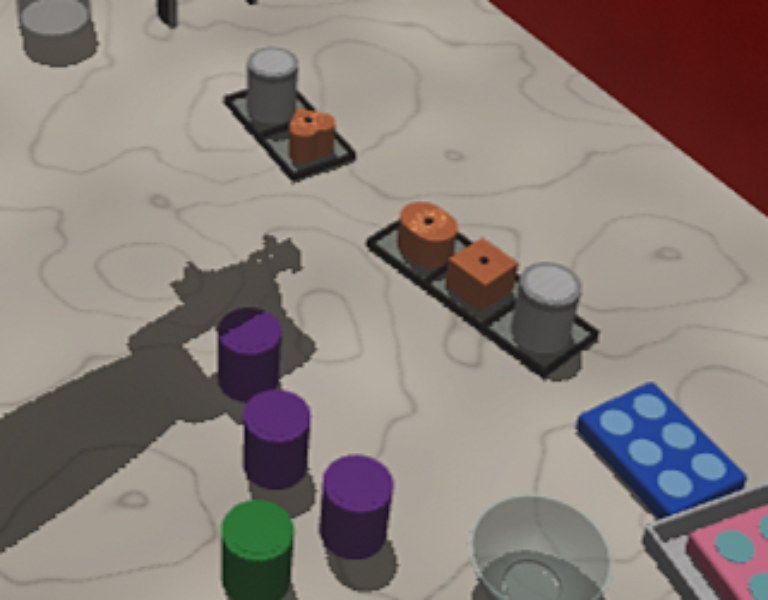

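The side crop shows all five items upright in their pockets: tin (272,88) and heart (312,135), then oval (428,235), square (483,272) and tin (547,305). The tops in the three-pocket tray measure 43 and 73 mm, as they should on a 3 mm floor. The bowl, mould and look-alikes are untouched.

```bash
python3 -c "from station import robot;print(robot.hand_in())"
```

```text
the job is handed in; nothing more can be done
None
```

I made up both kits and handed the job in at about 33 s: the square cutter, oval cutter and full tin are in the three-pocket tray, and the heart cutter and empty tin are in the two-pocket tray; the two-pocket tray was confirmed only by eye in the side picture, because the arm hid it from the top camera.

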